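# Slip a stop collar onto a jack's ram

## Robot

A 6-joint arm with a two-finger parallel gripper is mounted at the origin on the work surface. World frame = base frame: x ahead of the robot, y to its left, z up, the work surface at z = 0. Lengths are in m, angles in rad, forces in N, time in s.
With the tool pointing down it reaches from about 0.275 to 0.825 m from the base axis. Payload 4.9 kg.
Tool frame: the origin (TCP) lies midway between the tips of the shut fingers; the grasp point (between the pads) lies 19 mm behind it (bot.grip_depth is the distance from the TCP to the grasp point, in m); y points along the fingers, x is the direction in which the jaws open and shut, and the axes are right-handed (so a half turn about y gives the same grasp; the last joint's range is limited). The gripper opens to 85 mm and grips with 20 to 120 N. Pads are 22 mm wide; open, the fingers measure 114 mm over their backs; the gripper's body (76 mm by 85 mm) begins 54 mm behind the grasp point. The pads swing forward as they close: fully open they stand 13 mm farther back than shut.
Start: joints at [-1.443, 0.326, -0.193, 1.052, 0, 1.437], TCP at [0.142, -0.531, 0.208] pointing down, gripper open.
Joint ranges: [-2.65, 2.65], [-0.97, 1.79], [-1.3, 1.35], [-1.93, 2.1], [-1.47, 1.37], [-3.14, 3.14]. Speed limits (rad/s): [2.57, 2.57, 3.14, 3.14, 3.14, 3.14].

## Interface

Orientations are given as a unit quaternion [w, x, y, z].
In Python, from cell import bot gives the robot as it stands. Calls block until the motion is done:
- bot.move_pose(position, orientation): joint-space move of the TCP to a pose.
- bot.move_linear(position, speed=0.15, rotation=None, until_force=None): straight line of the TCP; rotation=None keeps the orientation; speed is the mean speed in m/s. With until_force (N) it stops when the force on the tool has changed by that much, and returns True; else False.
- bot.goto_joints(angles): joint-space move.
- bot.set_gripper(opening, grasp_force=None): opening from 0.0 (shut) to 1.0 (fully open); grasp_force is the grip in N (None keeps the last); returns when the fingers have stopped.
- bot.wait(seconds).
- bot.solve_ik(position, orientation): joint angles nearest the present ones, or None.
- bot.camera(name): name is "side" or "top"; returns the picture (384x512x3 uint8, red, green, blue); there is no depth.
- bot.calibration(name): a dict with "mtx" (3x3 intrinsics, pixels), "extrinsics" (4x4, takes a point from world to camera coordinates). Camera axes: x right, y down, z forward; pixel columns grow to the right and rows downward; lengths in m; the calibration is good to about 2 mm. A picture is of the moment at which its call begins. calibration takes no time and is no camera call.
A pose or a line that the arm cannot do raises bot.PlanningError and nothing moves.
- bot.close_job(): hands the job in, once; it reports no verdict.
Trained networks look in the newest picture that a camera, given by its name, has taken for a name from the list of things; names that differ only in an ending like _2 or _b are one class to them, and where a whole thing is asked for, a point or a joint stands for the part that bears it (a point fixed in the world has none). Each returns a list of dicts, best first, with "confidence" (0 to 1); they miss things now and then, are a little off and sometimes report something else, mostly with a low value. They report only what shows in the picture. A call takes as long as a camera call. They do not tell look-alikes from the thing itself.
- bot.search_frame(camera, thing): "bbox" ([left, top, width, height] in pixels, round what is visible of it).
Readings, each from a call of its own:
- bot.read_clock(): time.
- bot.read_joint_positions(): joint angles.
- bot.read_joint_vel(): joint speeds.
- bot.read_joint_efforts(): joint torques, N m.
- bot.read_position(): TCP position.
- bot.read_tool_rot(): TCP orientation.
- bot.read_ft_force(): force on the tool from outside, world axes, zero at the start.
- bot.read_moment(): the same for the moment, N m.
- bot.read_gripper_width(): opening from 0.0 (shut) to 1.0 (fully open).
Only numpy, scipy, OpenCV 4.12 (cv2) and the standard library are available. Lean on these libraries where they do the work, as an engineer would, in place of code of your own. Each camera call takes 0.05 s, during which the arm holds its last target.

## Task

On the garage bench a bottle jack stands with its ram raised. Slip the yellow C-shaped stop collar sideways through its gap onto the bare ram, under the saddle, so that it sits flat on the jack's body with the ram right inside the round of the C. Leave the red and green collars where they lie.

Things in the scene. Friction and masses are not known exactly. Their poses are not given: they have to be found in the camera images.
- jack: blue bottle jack (mm), fixed. Origin: on the ram's upright axis at bench height, z up. Base 120 x 110; round body 90 across, its flat top (84 across) 140 above the bench; then the bare steel ram, 24 across, 140 to 190 high; then the dark saddle, 50 across, 190 to 204 high, wider than a collar's slot. Pump and handle socket at -x stay under 100 high: a collar can come from any side
- collar_yellow: Yellow C-shaped collar (mm) lying flat, 24 thick. Origin: underside, centre of the slot's round end; z up. Slot 42 wide, straight, mouth at x +24, ends in a half round of radius 21 about the origin; outer radius 37. Black upright fin handle opposite the mouth: x -67 to -35, 12 thick in y, rising 62 from the underside; pinch across y at x -51, 45 above the underside. 0.1-0.2 kg
- collar_red: A red C-shaped collar of the same shape, size and axes as the yellow one; not to be moved
- collar_green: A green C-shaped collar of the same shape, size and axes as the yellow one; not to be moved
There are look-alikes about, which are no part of the job. There is more than one size of the collar_yellow; the job needs the middle-sized.

How it is judged:
By the outcome, as a careful person would: the job done as asked, in the order asked, and still so for the second after the job is handed in, with the robot touching nothing.
It also fails if it takes over 40 s, if anything falls off the work surface, if the arm or the gripper's body presses on something with over 40 N, if the wrist force passes 120 N, or if a joint passes its speed limit or range.

## Working session

There is one attempt and no reset: what is moved stays moved. The work goes in short steps, each a Python script; the robot and the scene stay as the last script left them, time stands still between calls to the robot, and variables do not carry over. Pictures are saved under pics/ and viewed, and the job is handed in when it is done.

```bash
mkdir -p pics; ls; python3 - <<'E'
from cell import bot
import cv2
for c in ("side","top"):
    im=bot.camera(c); cv2.imwrite(f"pics/{c}0.png",im[:,:,::-1])
    k=bot.calibration(c); print(c,k["mtx"].round(1).tolist(),k["extrinsics"].round(4).tolist())
    for t in ("jack","collar_yellow","collar_red","collar_green"):
        print(t,[(d["bbox"],round(d["confidence"],2)) for d in bot.search_frame(c,t)])
print(bot.read_clock(),bot.read_tool_rot())
E
```

```text
pics
side [[424.7, 0.0, 258.6], [0.0, 424.7, 185.9], [0.0, 0.0, 1.0]] [[0.9612, -0.2756, -0.0073, -0.4886], [-0.2132, -0.7261, -0.6537, 0.1043], [0.1749, 0.63, -0.7567, 0.865], [0.0, 0.0, 0.0, 1.0]]
jack [([234.2, 27.9, 60.4, 93.4], 0.75)]
collar_yellow [([301.0, 273.8, 53.7, 40.5], 0.94), ([309.8, 336.1, 42.1, 43.2], 0.77), ([164.6, 325.2, 90.4, 56.2], 0.64)]
collar_red [([241.6, 178.0, 50.3, 34.8], 0.87)]
collar_green [([258.1, 213.6, 44.2, 40.4], 0.8), ([243.0, 178.1, 46.7, 33.0], 0.19)]
top [[369.1, 0.0, 252.6], [0.0, 369.1, 189.6], [0.0, 0.0, 1.0]] [[-0.0101, -0.9999, -0.0062, -0.0372], [-0.9866, 0.011, -0.1631, 0.4783], [0.1631, 0.0045, -0.9866, 0.8464], [0.0, 0.0, 0.0, 1.0]]
jack [([83.7, 98.6, 75.2, 70.0], 0.76)]
collar_yellow [([385.3, 163.0, 27.2, 30.9], 0.83), ([362.0, 219.9, 54.8, 56.6], 0.62), ([339.4, 144.4, 32.2, 37.9], 0.61)]
collar_red [([239.2, 157.7, 31.7, 40.6], 0.79)]
collar_green [([282.7, 152.7, 33.9, 44.9], 0.69)]
0.5 [ 0.56101675 -0.56096     0.43046641 -0.43044482]
```

```bash
python3 - <<'E'
import cv2
for c in ("side","top"):
    im=cv2.imread(f"pics/{c}0.png"); cv2.imwrite(f"pics/{c}0b.png",cv2.resize(im,(800,600),interpolation=cv2.INTER_CUBIC))
E
```

```text
(no output)
```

View pics/side0b.png

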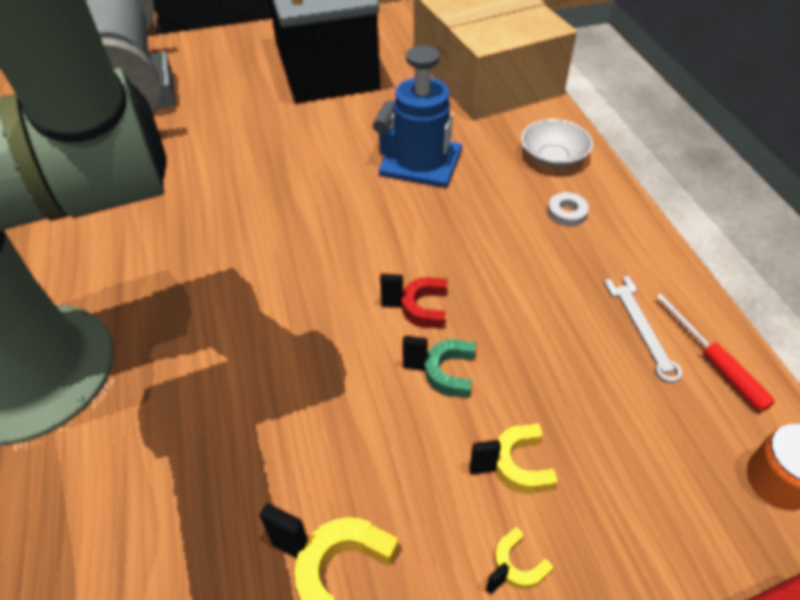

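View pics/top0b.png

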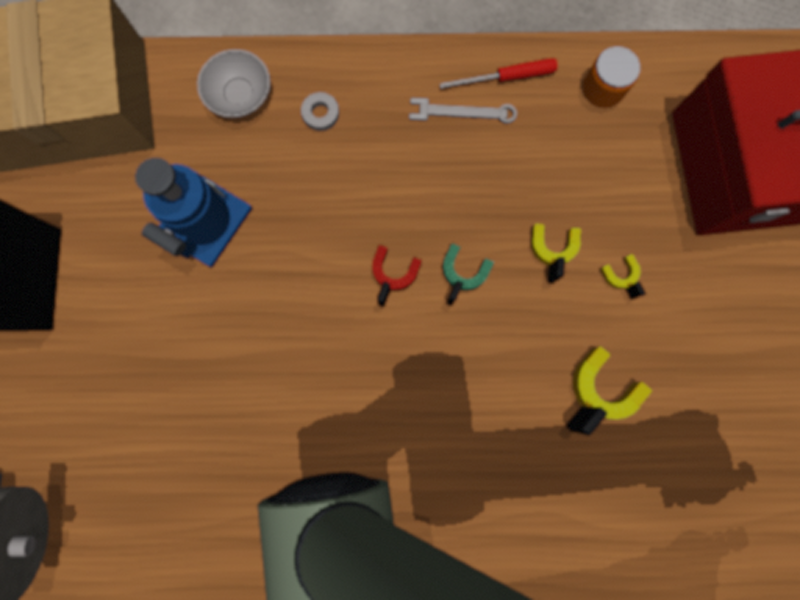

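The yellow candidates in the top picture (800-wide pixels) are the middle one at (555,250), the small one at (623,275) and the large one at (610,390). The middle one looks the same size as the red collar (395,272) and the green one (467,272), so I choose it. Next I'll fit poses and check sizes.

```bash
cat > h.py <<'E'
import numpy as np, cv2
from scipy.optimize import minimize
from cell import bot
def proj(c,P):
    k=bot.calibration(c); P=np.atleast_2d(P); q=P@k["extrinsics"][:3,:3].T+k["extrinsics"][:3,3]
    q=q@k["mtx"].T; return q[:,:2]/q[:,2:]
def back(c,uv,z):
    k=bot.calibration(c); R=k["extrinsics"][:3,:3];t=k["extrinsics"][:3,3]
    d=R.T@np.linalg.solve(k["mtx"],[uv[0],uv[1],1]); o=-R.T@t
    return o+d*(z-o[2])/d[2]
def cpoly(s=1.):
    a=np.linspace(np.pi/2,1.5*np.pi,25)
    o=37*np.c_[np.cos(a),np.sin(a)]; i=21*np.c_[np.cos(a),np.sin(a)][::-1]
    return s*np.vstack([[24,37],o,[24,-37],[24,-21],i,[24,21]])/1000
def R2(t): return np.array([[np.cos(t),-np.sin(t)],[np.sin(t),np.cos(t)]])
S=4
def render(c,x,y,t,s=1.,z0=0.):
    m=np.zeros((384*S,512*S),np.uint8); P=cpoly(s)@R2(t).T+[x,y]
    for z in np.linspace(0,.024*s,7):
        uv=proj(c,np.c_[P,np.full(len(P),z+z0)]); cv2.fillPoly(m,[np.int32((uv+.5)*S)],255)
    F=np.array([[-67,-6],[-35,-6],[-35,6],[-67,6]])/1000*s@R2(t).T+[x,y]
    uv=np.vstack([proj(c,np.c_[F,np.full(4,z+z0)]) for z in (0,.062*s)])
    f=np.zeros_like(m); cv2.fillConvexPoly(f,cv2.convexHull(np.int32((uv+.5)*S)),255)
    return cv2.resize(m,(512,384),interpolation=cv2.INTER_AREA)/255.,cv2.resize(f,(512,384),interpolation=cv2.INTER_AREA)/255.
def ymask(im):
    h=cv2.cvtColor(im,cv2.COLOR_RGB2HSV); return ((h[...,0]>24)&(h[...,0]<35)&(h[...,1]>150)&(h[...,2]>90))
E
python3 - <<'E'
from h import *
ims={c:cv2.imread(f"pics/{c}0.png")[:,:,::-1].copy() for c in("side","top")}
for nm,bt,bs in (("mid",(339,144,33,38),(301,273,54,41)),("small",(385,163,28,31),(309,336,43,44)),("large",(362,219,55,57),(164,325,91,57))):
    ms={}
    for c,b in(("top",bt),("side",bs)):
        m=ymask(ims[c]); w=np.zeros_like(m); w[b[1]-6:b[1]+b[3]+6,b[0]-6:b[0]+b[2]+6]=1; ms[c]=(m&w).astype(float); 
    ys,xs=np.nonzero(ms["top"]); c0=back("top",(xs.mean(),ys.mean()),.02)
    def cost(p,cs=("top","side")):
        e=0
        for c in cs:
            m,f=render(c,*p[:3],p[3]); keep=np.clip(m-f*(1 if c=="x" else 0),0,1)
            e+=np.abs((keep-ms[c])*(1-f)).sum()/ms[c].sum()
        return e
    best=None
    for t in np.arange(-np.pi,np.pi,np.pi/6):
        e=cost([c0[0],c0[1],t,1.])
        if best is None or e<best[0]: best=(e,t)
    for cs in (("top","side"),("top",),("side",)):
        r=minimize(cost,[c0[0],c0[1],best[1],1.],args=(cs,),method="Nelder-Mead",options=dict(initial_simplex=np.array([c0[0],c0[1],best[1],1.])+np.vstack([np.zeros(4),np.diag([.015,.015,.3,.2])]),xatol=1e-4,maxiter=200))
        print(nm,cs,r.x.round(4),round(r.fun,3))
    if nm=="mid": 
        p=r.x
# jack crops
def crop(c,x,y,w,h,f): return cv2.resize(ims[c][y:y+h,x:x+w],None,fx=f,fy=f,interpolation=cv2.INTER_CUBIC)
a=crop("top",75,90,100,90,4);b=crop("side",225,20,80,105,4)
o=np.zeros((600,800,3),np.uint8);o[:360,:400]=a;o[:420,400:720]=b
cv2.imwrite("pics/jack.png",o[:,:,::-1])
a=crop("top",335,140,90,70,5);b=crop("side",290,265,70,118,5)
o=np.zeros((600,800,3),np.uint8);o[:350,:450]=a;o[:590,450:800]=b
cv2.imwrite("pics/yel.png",o[:,:,::-1])
E
```

```text
mid ('top', 'side') [ 0.5684 -0.2997 -0.1171  0.9474] 0.665Traceback (most recent call last):
  File "<stdin>", line 19, in <module>
    res = _minimize_neldermead(fun, x0, args, callback, bounds=bounds,
                               **options)
    fxr = func(xr)
    fx = function(np.copy(x), *(wrapper_args + args))
  File "<stdin>", line 11, in cost
  File "h.py", line 20, in render
    uv=proj(c,np.c_[P,np.full(len(P),z+z0)]); cv2.fillPoly(m,[np.int32((uv+.5)*S)],255)
  File "h.py", line 5, in proj
    k=bot.calibration(c); P=np.atleast_2d(P); q=P@k["extrinsics"][:3,:3].T+k["extrinsics"][:3,3]
ValueError: time passes only in moves, steps and waits
```

```bash
python3 - <<'E'
s=open('h.py').read()
s=s.replace('def proj','_K={}\ndef K(c):\n    if c not in _K: _K[c]=bot.calibration(c)\n    return _K[c]\ndef proj',1).replace('k=bot.calibration(c)','k=K(c)')
s=s.replace('return ((h[...,0]>24)&(h[...,0]<35)&(h[...,1]>150)&(h[...,2]>90))','return ((h[...,0]>24)&(h[...,0]<35)&(h[...,1]>150)&(h[...,2]>70))')
open('h.py','w').write(s)
E
cat > crop.py <<'E'
from h import *
ims={c:cv2.imread(f"pics/{c}0.png")[:,:,::-1].copy() for c in("side","top")}
def crop(c,x,y,w,h,f): return cv2.resize(ims[c][y:y+h,x:x+w],None,fx=f,fy=f,interpolation=cv2.INTER_CUBIC)
a=crop("top",75,90,100,90,4);b=crop("side",225,20,80,105,4)
o=np.zeros((600,800,3),np.uint8);o[:360,:400]=a;o[:420,400:720]=b
cv2.imwrite("pics/jack.png",o[:,:,::-1])
ov={c:ims[c].copy() for c in ims}
a=crop("top",335,140,90,70,5);b=crop("side",290,265,70,118,5)
o=np.zeros((600,800,3),np.uint8);o[:350,:450]=a;o[:590,450:800]=b
cv2.imwrite("pics/yel.png",o[:,:,::-1])
for c in ims: ims[c]=np.repeat(ymask(ims[c])[...,None],3,2).astype(np.uint8)*255
a=crop("top",335,140,90,70,5);b=crop("side",290,265,70,118,5)
o=np.zeros((600,800,3),np.uint8);o[:350,:450]=a;o[:590,450:800]=b
cv2.imwrite("pics/yelm.png",o)
E
python3 crop.py
```

```text
(no output)
```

View pics/jack.png

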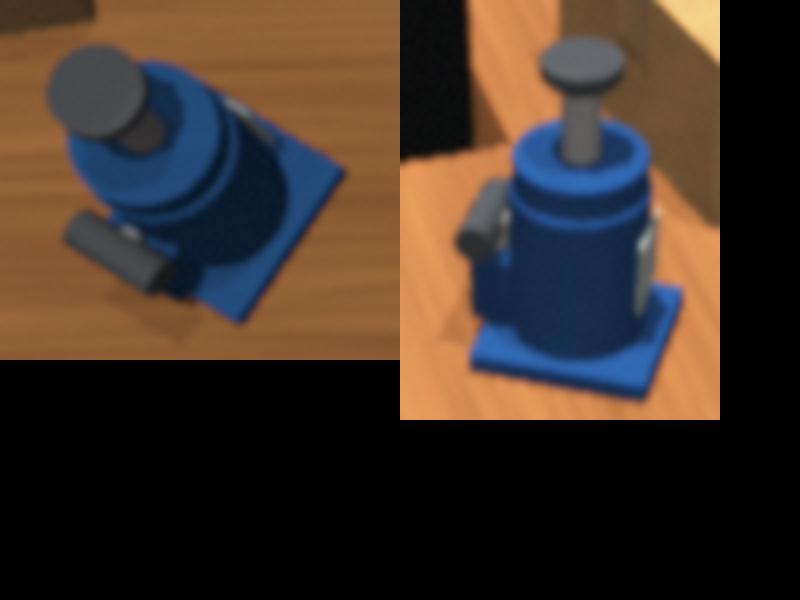

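View pics/yel.png

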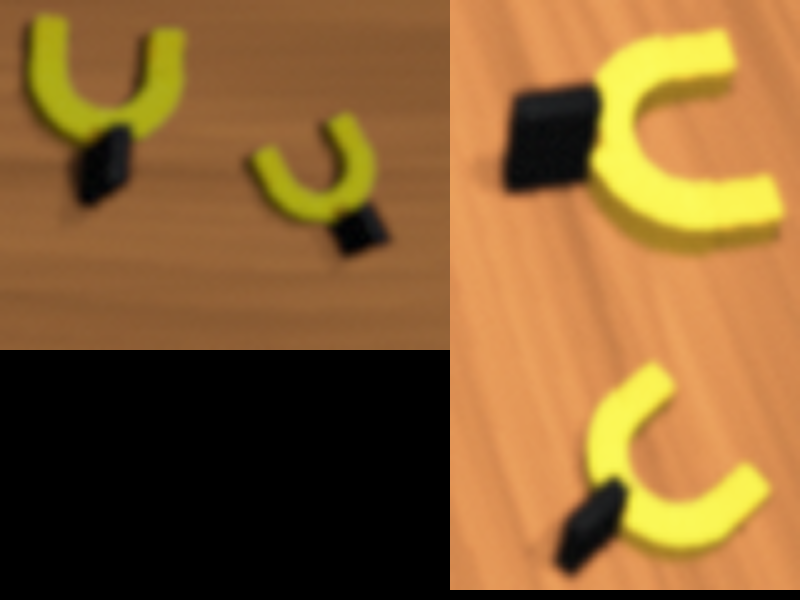

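View pics/yelm.png

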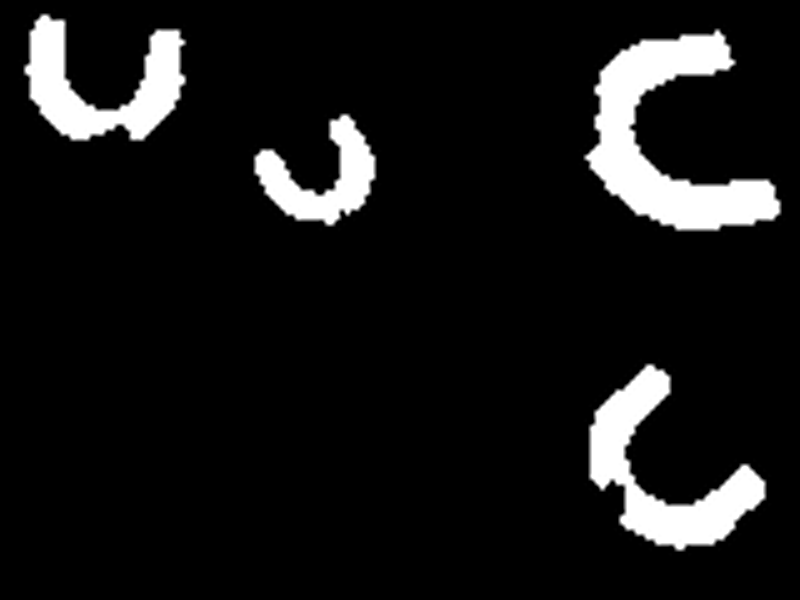

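```bash
cat > fit.py <<'E'
from h import *
ims={c:cv2.imread(f"pics/{c}0.png")[:,:,::-1].copy() for c in("side","top")}
for nm,bt,bs in (("mid",(339,144,33,38),(301,273,54,41)),("small",(385,163,28,31),(309,336,43,44)),("large",(362,219,55,57),(164,325,91,57))):
    ms={}
    for c,b in(("top",bt),("side",bs)):
        h=cv2.cvtColor(ims[c],cv2.COLOR_RGB2HSV)
        m=(h[...,0]>20)&(h[...,0]<38)&(h[...,1]>160)&(h[...,2]>50); w=np.zeros_like(m); w[b[1]-4:b[1]+b[3]+4,b[0]-4:b[0]+b[2]+4]=1; ms[c]=(m&w).astype(float)
    ys,xs=np.nonzero(ms["top"]); c0=back("top",(xs.mean(),ys.mean()),.02)
    def cost(p,cs=("top","side")):
        return sum(np.abs((lambda m,f:(m-ms[c])*(1-f))(*render(c,*p[:3],p[3]))).sum()/ms[c].sum() for c in cs)
    for cs in (("top","side"),("top",),("side",)):
        rs=[]
        for t in ((.0,-.5,.5) ):
            x0=np.array([c0[0],c0[1],t,{"mid":1,"small":.75,"large":1.4}[nm]])
            rs.append(minimize(cost,x0,args=(cs,),method="Nelder-Mead",options=dict(initial_simplex=x0+np.vstack([np.zeros(4),np.diag([-.015,.01,.3,.1])]),xatol=1e-4,maxiter=250)))
        r=min(rs,key=lambda r:r.fun)
        print(nm,cs,r.x.round(4),round(r.fun,3))
        if nm=="mid" and len(cs)==2:
            for c in ims:
                m,f=render(c,*r.x[:3],r.x[3]); im=ims[c].copy()
                b=bt if c=="top" else bs
                sl=(slice(b[1]-15,b[1]+b[3]+25),slice(b[0]-20,b[0]+b[2]+15))
                big=cv2.resize(im[sl],None,fx=5,fy=5,interpolation=cv2.INTER_CUBIC)
                for q,col in((m,(255,0,0)),(f,(0,255,255))):
                    cs_,_=cv2.findContours((cv2.resize(q[sl],None,fx=5,fy=5)>.5).astype(np.uint8),cv2.RETR_LIST,cv2.CHAIN_APPROX_NONE); cv2.drawContours(big,cs_,-1,col,1)
                cv2.imwrite(f"pics/fit_{c}.png",big[:,:,::-1])
E
python3 fit.py
```

```text
mid ('top', 'side') [ 0.5694 -0.3002 -0.1241  0.9799] 0.247
mid ('top',) [ 0.5694 -0.3009 -0.116   0.9896] 0.08
mid ('side',) [ 0.5688 -0.2984 -0.1317  0.9681] 0.117
small ('top', 'side') [ 0.5211 -0.4034  0.4135  0.7201] 0.251
small ('top',) [ 0.5217 -0.4042  0.4007  0.7182] 0.112
small ('side',) [ 0.5205 -0.4028  0.4012  0.7228] 0.09
large ('top', 'side') [ 0.3407 -0.3687 -0.7399  1.3716] 0.223
large ('top',) [ 0.3412 -0.3701 -0.738   1.3641] 0.084
large ('side',) [ 0.3402 -0.3664 -0.7662  1.3517] 0.097
```

```bash
cat > jf.py <<'E'
from h import *
print(back("top",(98.9,112.3),.204)[:2], back("side",(270.3,34.6),.204)[:2])
ims={c:cv2.imread(f"pics/{c}0.png")[:,:,::-1].copy() for c in("side","top")}
a=np.linspace(0,2*np.pi,60); u=np.c_[np.cos(a),np.sin(a)]
import sys
x,y=map(float,sys.argv[1:3])
o=np.zeros((600,800,3),np.uint8)
for c,X,Y,W,H,ox in(("top",75,90,100,90,0),("side",225,20,80,105,400)):
    b=cv2.resize(ims[c][Y:Y+H,X:X+W],None,fx=4,fy=4,interpolation=cv2.INTER_CUBIC)
    for r,z,col in((25,.204,(255,0,0)),(25,.19,(255,128,0)),(42,.14,(255,255,0)),(12,.14,(0,255,0))):
        uv=proj(c,np.c_[u*r/1000+[x,y],np.full(60,z)]); cv2.polylines(b,[np.int32((uv-[X,Y]+.5)*4)],True,col,1)
    o[:b.shape[0],ox:ox+b.shape[1]]=b
cv2.imwrite("pics/%s.png"%sys.argv[3],o[:,:,::-1])
E
python3 jf.py 0.59 0.31 j1; python3 - <<'E'
E
```

```text
[0.61259898 0.26621434] [0.61327458 0.26244331]
```

```bash
python3 - <<'E'
import cv2,numpy as np
a=cv2.imread('pics/fit_top.png');b=cv2.imread('pics/fit_side.png')
h=max(a.shape[0],b.shape[0]);o=np.zeros((h,a.shape[1]+b.shape[1],3),np.uint8);o[:a.shape[0],:a.shape[1]]=a;o[:b.shape[0],a.shape[1]:]=b
cv2.imwrite('pics/fit.png',o);print(o.shape)
E
```

```text
(405, 785, 3)
```

View pics/fit.png

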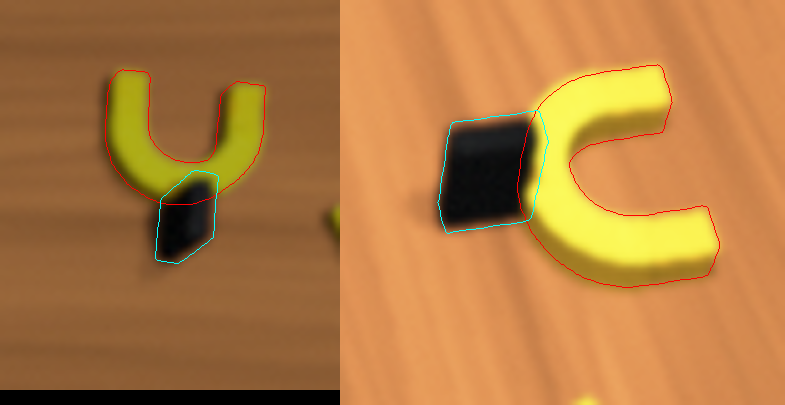

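The fit lies on the middle collar: top crop C centred at about (190,140), side crop at about (625,180), fin matched in both views. Its scale of 0.98 confirms the middle size, against 0.72 for the small one and 1.37 for the large one. Next is the jack axis.

```bash
python3 jf.py 0.613 0.2643 j2; python3 - <<'E'
from h import *
from scipy.spatial.transform import Rotation as Ro
def q(t):  # collar heading t; tool y down, tool x = collar y * s
    out=[]
    for s in(1,-1):
        x=s*np.array([-np.sin(t),np.cos(t),0]);y=np.array([0,0,-1.]);z=np.cross(x,y)
        w=Ro.from_matrix(np.c_[x,y,z]).as_quat(); out.append(w[[3,0,1,2]])
    return out
c=np.array([.5694,-.3002]);t=-.12
g=c-.051*np.array([np.cos(t),np.sin(t)])
for o in q(t):
    for z in(.026,.25):
        j=bot.solve_ik([*g,z],o); print("pick",z,None if j is None else np.round(j,2))
J=np.array([.613,.2643])
for h in np.arange(-1.6,2.2,.35):
    for i,o in enumerate(q(h)):
        r=[]
        for d,z in((0,.166),(.1,.175),(.1,.25)):
            p=J-(.051+d)*np.array([np.cos(h),np.sin(h)])
            j=bot.solve_ik([*p,z],o); r.append(None if j is None else np.round(j,2).tolist())
        print(round(h,2),i,r)
E
```

```text
[0.61259898 0.26621434] [0.61327458 0.26244331]
pick 0.026 [-0.64  0.58 -0.29  0.7   0.   -0.52]
pick 0.25 [-0.64  0.39  0.01  1.19  0.   -0.52]
pick 0.026 [-0.64  0.58 -0.29  0.7   0.    2.62]
pick 0.25 [-0.64  0.39  0.01  1.19  0.    2.62]
-1.6 0 [[0.37, 0.62, 0.17, 1.12, 0.0, 1.97], [0.49, 0.73, 0.39, 1.23, 0.0, 2.09], [0.49, 0.71, 0.55, 1.41, 0.0, 2.09]]
-1.6 1 [[0.37, 0.62, 0.17, 1.12, 0.0, -1.17], [0.49, 0.73, 0.39, 1.23, 0.0, -1.05], [0.49, 0.71, 0.55, 1.41, 0.0, -1.05]]
-1.25 0 [[0.37, 0.59, 0.11, 1.1, 0.0, 1.62], [0.52, 0.63, 0.2, 1.15, 0.0, 1.77], [0.52, 0.6, 0.35, 1.32, 0.0, 1.77]]
-1.25 1 [[0.37, 0.59, 0.11, 1.1, 0.0, -1.52], [0.52, 0.63, 0.2, 1.15, 0.0, -1.37], [0.52, 0.6, 0.35, 1.32, 0.0, -1.37]]
-0.9 0 [[0.37, 0.55, 0.05, 1.07, 0.0, 1.27], [0.52, 0.52, 0.03, 1.08, 0.0, 1.42], [0.52, 0.49, 0.16, 1.24, 0.0, 1.42]]
-0.9 1 [[0.37, 0.55, 0.05, 1.07, 0.0, -1.87], [0.52, 0.52, 0.03, 1.08, 0.0, -1.72], [0.52, 0.49, 0.16, 1.24, 0.0, -1.72]]
-0.55 0 [[0.36, 0.52, -0.0, 1.05, 0.0, 0.91], [0.49, 0.43, -0.13, 1.02, 0.0, 1.04], [0.49, 0.39, 0.0, 1.19, 0.0, 1.04]]
-0.55 1 [[0.36, 0.5
[... 1103 characters left out ...]
 1.04, 0.0, -0.97], [0.09, 0.39, -0.19, 0.99, 0.0, -1.11], [0.09, 0.34, -0.06, 1.17, 0.0, -1.11]]
1.2 1 [[0.23, 0.51, -0.02, 1.04, 0.0, 2.17], [0.09, 0.39, -0.19, 0.99, 0.0, 2.03], [0.09, 0.34, -0.06, 1.17, 0.0, 2.03]]
1.55 0 [[0.22, 0.54, 0.03, 1.06, 0.0, -1.33], [0.06, 0.48, -0.05, 1.05, 0.0, -1.49], [0.06, 0.44, 0.08, 1.22, 0.0, -1.49]]
1.55 1 [[0.22, 0.54, 0.03, 1.06, 0.0, 1.81], [0.06, 0.48, -0.05, 1.05, 0.0, 1.66], [0.06, 0.44, 0.08, 1.22, 0.0, 1.66]]
1.9 0 [[0.22, 0.57, 0.08, 1.08, 0.0, -1.68], [0.07, 0.58, 0.12, 1.11, 0.0, -1.83], [0.07, 0.55, 0.26, 1.28, 0.0, -1.83]]
1.9 1 [[0.22, 0.57, 0.08, 1.08, 0.0, 1.46], [0.07, 0.58, 0.12, 1.11, 0.0, 1.31], [0.07, 0.55, 0.26, 1.28, 0.0, 1.31]]
```

View pics/j2.png

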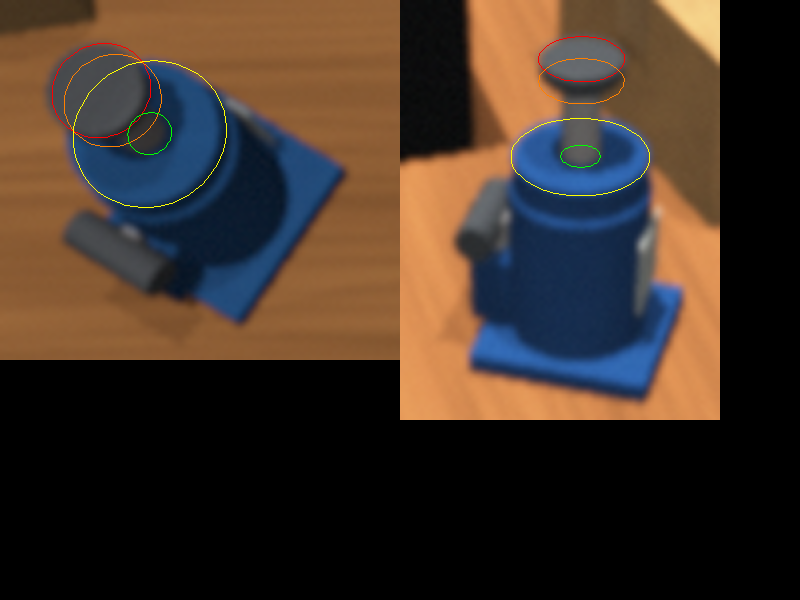

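```bash
cat >> h.py <<'E'
from scipy.spatial.transform import Rotation as Ro
def q(t,s=1):
    x=s*np.array([-np.sin(t),np.cos(t),0]);y=np.array([0,0,-1.]);z=np.cross(x,y)
    return Ro.from_matrix(np.c_[x,y,z]).as_quat()[[3,0,1,2]]
def snap(n):
    o=np.hstack([bot.camera("side"),bot.camera("top")]); cv2.imwrite(f"pics/{n}.png",cv2.resize(o,(800,300),interpolation=cv2.INTER_AREA)[:,:,::-1])
    cv2.imwrite(f"pics/{n}_s.png",o[:,:512,::-1]);cv2.imwrite(f"pics/{n}_t.png",o[:,512:,::-1])
C=np.array([.5694,-.3002]);T=-.12;J=np.array([.6128,.2648])
def d(t): return np.array([np.cos(t),np.sin(t)])
E
python3 - <<'E'
from h import *
g=C-.051*d(T)
bot.set_gripper(.5,40)
bot.move_pose([*g,.18],q(T)); print(bot.read_clock())
print(bot.move_linear([*g,.026],speed=.12,until_force=12),bot.read_position(),bot.read_clock())
snap("pre")
E
```

```text
2.7
False [ 0.51933519 -0.29450915  0.02679408] 4.1333
```

```bash
python3 - <<'E'
import cv2,numpy as np
a=cv2.imread('pics/pre_s.png')[230:350,240:380];b=cv2.imread('pics/pre_t.png')[120:230,300:420]
o=np.zeros((480,800,3),np.uint8);a=cv2.resize(a,None,fx=3,fy=3);b=cv2.resize(b,None,fx=3,fy=3)
o[:a.shape[0],:a.shape[1]]=a;o[:b.shape[0],430:430+b.shape[1]]=b;cv2.imwrite('pics/prec.png',o)
E
```

```text
(no output)
```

View pics/prec.png

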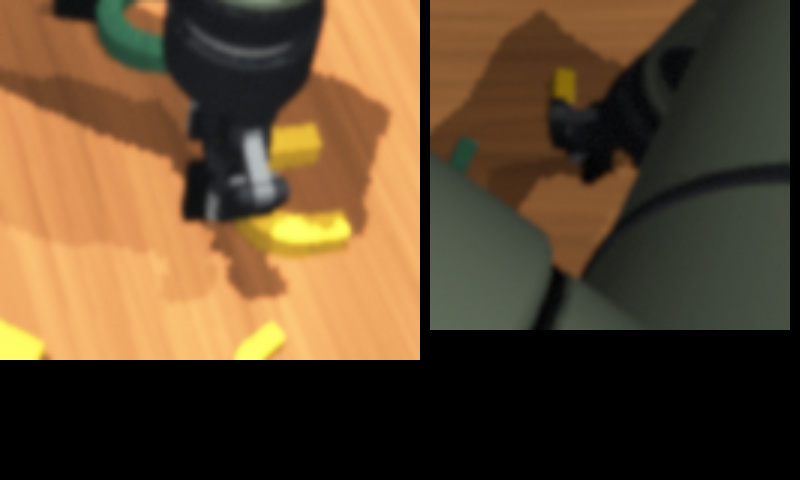

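The gripper straddles the middle collar's fin, side crop at about (230,180). The collar's two arms stick out at (295,145) and (300,235). Next I grip and lift.

```bash
python3 - <<'E'
from h import *
bot.set_gripper(0,50); print(bot.read_gripper_width(),bot.read_position())
g=C-.051*d(T)
bot.move_linear([*g,.25],speed=.2); print(bot.read_ft_force(),bot.read_gripper_width())
H=.5
p=J-.151*d(H)
bot.move_pose([*p,.25],q(H)); print(bot.read_clock(),bot.read_gripper_width())
bot.move_linear([*p,.176],speed=.12); print(bot.read_position(),bot.read_clock())
snap("near")
E
```

```text
0.12360148972808684 [ 0.51901949 -0.29419445  0.02645941]
[-0.27588634  0.65117583 -2.12030528] 0.12062942365383619
7.6583 0.12143296111530168
[0.48088012 0.19229146 0.17655311] 8.425
```

View pics/near.png

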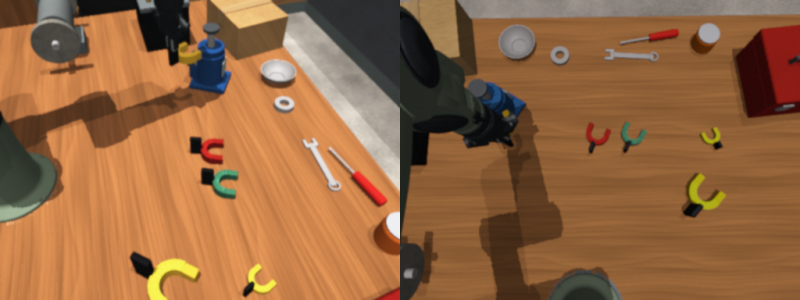

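View pics/near_s.png

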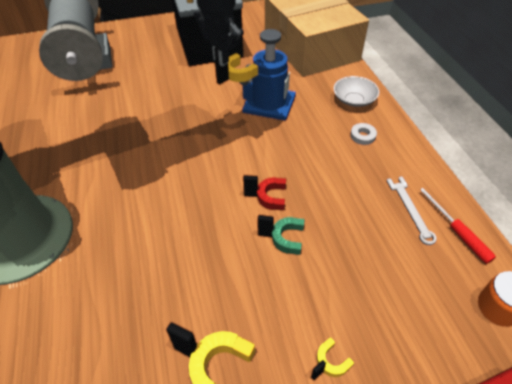

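```bash
cat > ov.py <<'E'
from h import *
import sys
def ov(n,x,y,t,z0,out):
    im=cv2.imread(f"pics/{n}_s.png");im2=cv2.imread(f"pics/{n}_t.png"); o=np.zeros((400,800,3),np.uint8)
    for c,i,X,Y,ox in(("side",im,210,20,0),("top",im2,75,90,400)):
        m,f=render(c,x,y,t,1.,z0); b=cv2.resize(i[Y:Y+100,X:X+100],None,fx=4,fy=4,interpolation=cv2.INTER_CUBIC)
        for k,col in((m,(0,0,255)),(f,(255,255,0))):
            cs,_=cv2.findContours((cv2.resize(k[Y:Y+100,X:X+100],None,fx=4,fy=4)>.5).astype(np.uint8),cv2.RETR_LIST,cv2.CHAIN_APPROX_NONE); cv2.drawContours(b,cs,-1,col,1)
        o[:,ox:ox+400]=b
    cv2.imwrite(f"pics/{out}.png",o)
E
python3 - <<'E'
from ov import *
p=np.array([.48088,.19229])+.051*d(.5); ov("near",*p,.5,.1505,"nearo")
E
```

```text
(no output)
```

View pics/nearo.png

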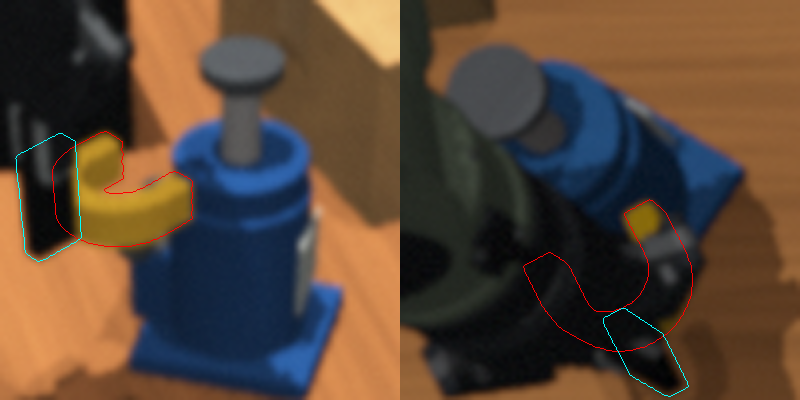

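The collar is held as predicted, with its arm at side crop (180,190) inside the outline, and it is lined up with the ram at (240,140). Next I slide it in, lower it and look before releasing.

```bash
python3 - <<'E'
from h import *
H=.5; p=J-.049*d(H)
print(bot.move_linear([*p,.176],speed=.08,until_force=12),bot.read_position(),bot.read_ft_force())
print(bot.move_linear([*p,.163],speed=.03,until_force=6),bot.read_position(),bot.read_ft_force(),bot.read_clock())
snap("in")
from ov import ov
P=bot.read_position(); c=np.array(P[:2])+.051*d(H); ov("in",*c,H,P[2]-.026,"ino")
E
```

```text
False [0.56940762 0.24114094 0.17604975] [ 0.17696199  0.14339506 -2.11609282]
True [0.5696701  0.24115829 0.16644361] [-1.50860684 -0.41486449  4.37733735] 10.3333
```

View pics/ino.png

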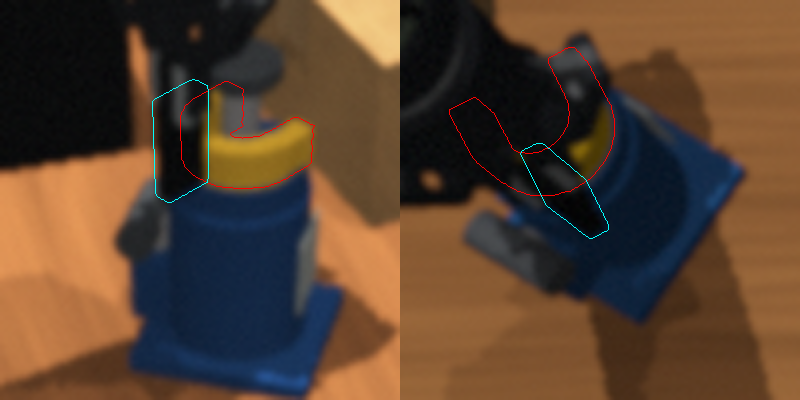

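Contact came at TCP z 0.166, so the underside is at about 0.140, on the body's top. The ram at side crop (240,115) stands inside the slot. Next I release, retreat and check.

```bash
python3 - <<'E'
from h import *
H=.5
bot.set_gripper(.4); P=bot.read_position()
bot.move_linear([P[0],P[1],.28],speed=.12)
bot.move_pose([.42,-.15,.3],q(-.12)); print(bot.read_clock(),bot.read_ft_force())
snap("end")
from ov import ov
c=np.array([.5697,.2412])+.051*d(H); print(c,c-J); ov("end",*c,H,.14,"endo")
E
```

```text
13.4333 [-0.20456755 -0.29433392 -0.58887934]
[0.61445671 0.2656507 ] [0.00165671 0.0008507 ]
```

View pics/endo.png

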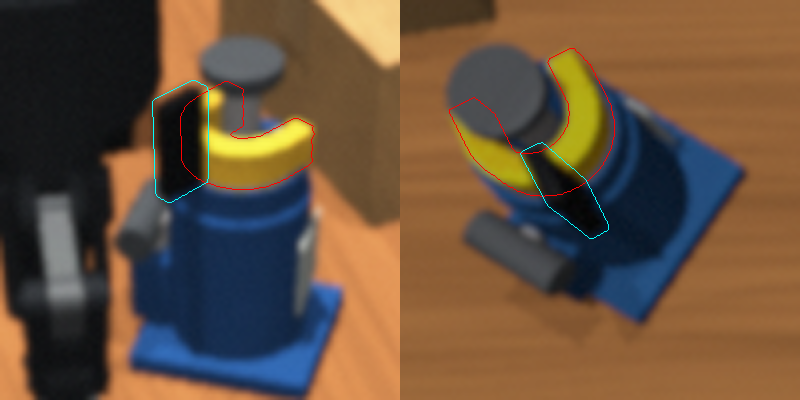

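View pics/end.png

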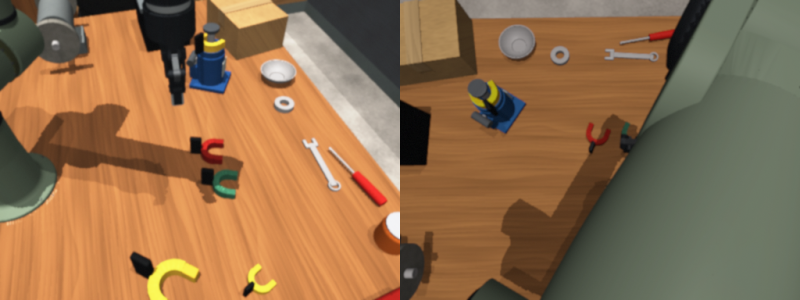

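In both views the collar lies flat at z 0.140, side crop (260,140) and top crop (570,140), with the ram inside the round. The red and green collars are where they were, and the robot is clear. I'm handing in.

```bash
python3 -c "
from cell import bot
print(bot.close_job())"
```

```text
the job is handed in; nothing more can be done
None
```

The middle-sized yellow collar now sits on the jack's bare ram, under the saddle, and the job is handed in. I pinched it by the fin, slid it in sideways, lowered it until it touched the jack's body, let go and backed the arm away. It took about 13.4 s of the 40 s allowed.

- **Right collar:** the fitted size was 0.98 of the stated collar, against 0.72 and 1.37 for the other two yellow ones.
- **Seating:** it touched down with its underside at about 0.140 m, the height of the body's top. After release it lay flat in both views, with the collar's centre about 2 mm from the ram axis; the slot leaves 9 mm of play around the ram.
- **Red and green collars:** I did not touch them. In the last side picture they lie where they were. In the last top picture the arm partly hides the green one.
- **Disagreement:** the two cameras placed the jack about 4 mm apart and the collar about 2.5 mm apart, mostly sideways. I used values in between, within the slot's play.
- **Not checked:** I saw no jump in wrist force (readings stayed under 5 N), but I did not watch it continuously. The one-second hold after hand-in gives no report.

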